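# Make up two measuring kits

## Robot

A 6-joint arm with a two-finger parallel gripper is mounted at the origin on the work surface. World frame = base frame: x ahead of the robot, y to its left, z up, the work surface at z = 0. Lengths are in m, angles in rad, forces in N, time in s.
With the tool pointing down it reaches from about 0.375 to 0.975 m from the base axis. Payload 3.8 kg.
Tool frame: the origin (TCP) lies at the very end of the fingers, on their centre line; the grasp point (between the pads) lies 19 mm behind it (bot.pinch_z is the distance from the TCP to the grasp point, in m); z points along the fingers, y is the line along which they close (so a half turn about z gives the same grasp; the last joint's range is limited). The gripper opens to 85 mm and grips with 20 to 120 N. Pads are 22 mm wide; open, the fingers measure 114 mm over their backs; the gripper's body (76 mm by 85 mm) begins 54 mm behind the grasp point. The pads swing forward as they close: fully open they stand 13 mm farther back than shut.
Start: joints at [-1.318, 0.264, 1.604, -0, 1.274, -0.037], TCP at [0.193, -0.647, 0.231] pointing down, gripper open.
Joint ranges: [-2.63, 2.63], [-0.94, 2.18], [0.31, 2.57], [-1.31, 4.45], [0, 2.66], [-2.55, 2.55]. Speed limits (rad/s): [2.57, 2.57, 3.14, 3.14, 3.14, 3.14].

## Interface

Orientations are given as a unit quaternion [x, y, z, w].
In Python, from rig import bot gives the robot as it stands.
- The arm moves only by the tool drive_tool, never from a script. Its argument "commands" is a list of rows, each a list of 3 entries, a list of its own where there are three numbers: the opening, from -1 (shut) to 1 (fully open), then the shift along the world's x, y, z in units of 75 cm (1.0 is 75 cm), then the turn about the world's z in units of 90 degrees (1.0 is 90 degrees). In form: [[grip, [x, y, z], spin], ...]. A call has exactly 10 rows; each row shifts and turns the commanded pose from where the row before left it; what a row does not reach is not made up. A row lasts 1/10 s, in which the tool goes at most 50 mm and 8.59 degrees, less where a joint would pass 70% of its speed; a pose out of reach is approached as far as the arm can. A call with a number of a shift or a turn outside -1 to 1 is refused whole. A call with a gripper value outside its range is refused whole. The fingers move at their own pace and stop on an object; "squeeze" is the grip in N (left out, the last holds). Time passes only in rows, so rows that do not move let the fingers close, or fill a call up. It gives the time, the measured TCP pose, the force, the opening and the grip force at its end, in the units of the state.
- bot.state(): the state, without advancing time (a new reading comes with each control period).
- bot.capture(name): name is "scene" or "top" or "wrist"; returns a dict with "image" (480x640x3 uint8, blue, green, red), "z_map" (480x640 float32, m along the optical axis (not along the pixel's ray), 0 where there is no reading), "vfov" (degrees; the focal length in pixels is half the picture's height over the tangent of half this angle, whatever the lens; pixels are square), "cx", "cy" (the principal point, pixels), "eye" and "rotation" of the camera in the world; the wrist camera has in their place "mount" (4x4, takes a point from camera to tool coordinates, whose origin is the TCP and whose axes are the flange's). Camera axes: x right, y down, z forward; pixel columns grow to the right and rows downward; lengths in m; the calibration is good to about 2 mm. A picture is of the moment at which its call begins: read the wrist's pose just before it.
- bot.job_done(): hands the job in; it is judged then, once.
The state is a dict: "time_s": time; "joints": joint angles; "joint_velocities": joint speeds; "effort": joint torques, N m; "tool_pos": TCP position; "ee_rot": TCP orientation; "contact_force": force on the tool from outside, world axes, zero at the start; "moment": the same for the moment, N m; "grip_width": finger opening in m; "grasp_force": force on a finger pad.
Only numpy, scipy, OpenCV 4.12 (cv2) and the standard library are available. Lean on these libraries where they do the work, as an engineer would, in place of code of your own. Each camera call takes 0.05 s, during which the arm holds its last target. There are 200 camera calls.

## Task

Make up the two measuring kits from the parts on the blue mat: the tray with two bays gets the power splitter in its larger bay and one of the two finned attenuators in its smaller bay; the tray with three bays gets the slim directional coupler in the long bay, and the other attenuator and the round termination in the two short bays, one in each, either way round. Set every part down gently, the same side up as you found it and flat on the floor of its bay. Leave the flange adapter, the jar and the wrench where they are.

Things in the scene. Friction and masses are not known exactly. Their poses are not given: they have to be found in the camera images.
- attenuator_a: one of two identical attenuators: dark finned metal block, a brass connector at both ends, lying flat on the mat. Block 26 (x) x 30 (y) x 26 (z, high) mm, 46 mm long over the connectors, which lie along its y axis. Grip it across x (26 mm wide). About 110 g. Origin: centre of the underside, z up.
- attenuator_b: one of two identical attenuators: dark finned metal block, a brass connector at both ends, lying flat on the mat. Block 26 (x) x 30 (y) x 26 (z, high) mm, 46 mm long over the connectors, which lie along its y axis. Grip it across x (26 mm wide). About 110 g. Origin: centre of the underside, z up.
- splitter: power splitter: bright aluminium square block 38 (x) x 36 (y) x 24 (high) mm with three brass connectors, one on its +y side and two next to each other on its -y side; 56 mm long over the connectors. Grip it across x (38 mm wide, plain faces). About 120 g. Origin: centre of the underside, z up.
- coupler: directional coupler: slim bright aluminium bar 20 (x) x 64 (y) x 24 (high) mm, a brass connector at each end (84 mm long over them) and a small brass port (11 mm across, 8 mm tall) on top, 22 mm off centre towards +y. Grip it across x (20 mm wide). About 140 g. Origin: centre of the underside, z up.
- termination: termination: round dark finned metal cylinder, 38 mm across and 32 mm high, standing upright, with a brass connector (15 mm across, 12 mm tall) on top; 44 mm high in all. Grip the finned cylinder. About 120 g. Origin: centre of the underside, z up.
- tray_two: grey kit tray with two bays, fixed, 88 (x) x 160 (y) mm outside. Floor 4 mm thick; outer walls and divider 4 mm thick, tops 12 mm above the table (8 mm above the bay floor). Inside, the larger bay is 80 (x) x 88 (y) mm, centred at (0, -32) mm in the tray's frame; the smaller is 80 x 60 mm, centred at (0, +46) mm. Origin: centre of the underside, on the table, z up.
- tray_three: grey kit tray with three bays, fixed, 132 (x) x 144 (y) mm outside. Floor 4 mm thick; walls and dividers 4 mm, tops 12 mm above the table (8 mm above the bay floor). Inside, the long bay is 60 (x) x 136 (y) mm, centred at (-32, 0) mm in the tray's frame; the short bays are 60 x 66 mm, centred at (+32, +35) and (+32, -35) mm. Origin: centre of the underside, on the table, z up.
- adapter: flange adapter, a loose bystander: bright steel plate 34 x 34 x 5 mm lying flat, a slim 18 mm barrel standing on it, 32 mm high in all. Origin: centre of the underside. It and the five parts stand on a blue antistatic mat, fixed (250 x 250 x 2 mm) in two columns of three, neighbours at least 70 mm apart along the mat's x, 105 mm along its y, each within 0.2 rad of the mat's direction.
- jar: small clear jar with a black cap, 38 mm across and 45 mm high, loose, a bystander standing beside the two-bay tray. Origin: centre of the underside.
- wrench: small steel wrench 130 mm long lying flat beside the three-bay tray, loose, a bystander. Origin: underside, near its middle; it lies along its x axis.
Mind the look-alikes: they are no part of the job. What is shaped like the tray_two but brown or red is not meant.

How it is judged:
By the outcome, as a careful person would: the job done as asked, in the order asked, and still so for the second after the job is handed in, with the robot touching nothing.
It also fails if it takes over 126 s, if anything falls off the work surface, if the arm or the gripper's body presses on something with over 40 N, if the wrist force passes 120 N, or if a joint passes its speed limit or range.

## Working session

There is one attempt and no reset: what is moved stays moved. The work goes in short steps, Python scripts to look and compute and a tool call to move; the robot and the scene stay as the last step left them, time stands still between calls to the robot, and variables do not carry over. Pictures are saved under pics/ and viewed, at most 14 in all, crops included, and the job is handed in when it is done.

Besides the shell and the picture viewer there is one more tool, called after "Emit:" by a JSON object that holds its "api" and its "payload". drive_tool: Moves the arm, as the interface text tells. Shifts and turns lie within -1 to 1; 1 stands for 75 cm of shift or 90 degrees of turn. Its arguments: {"type":"object","properties":{"commands":{"type":"array"},"squeeze":{"type":"number"}},"required":["commands"]}

```bash
mkdir -p pics; ls
python3 - <<'E'
from rig import bot
import cv2,numpy as np,pickle
print(bot.state(), bot.pinch_z)
for n in("top","scene"):
    c=bot.capture(n); cv2.imwrite(f"pics/{n}0.png",c["image"]); pickle.dump(c,open(f"{n}.pkl","wb"))
    print(n,c["vfov"],c["cx"],c["cy"],c["eye"],c["rotation"])
E
```

```text
pics
{'time_s': 0.0, 'joints': array([-1.31791079e+00,  2.64769833e-01,  1.60537328e+00,  1.28184759e-05,
        1.27366669e+00, -3.69161868e-02]), 'joint_velocities': array([-0.00046929, -0.00112999, -0.00113378,  0.0018404 , -0.00111832,
       -0.00140103]), 'effort': array([-2.49815574e-03, -5.15117812e+01, -3.67316043e+01, -3.46101087e-04,
        1.28512413e-02,  3.02990725e-05]), 'tool_pos': array([ 0.19270129, -0.64615853,  0.22995115]), 'ee_rot': array([ 9.89519889e-01,  1.44392381e-01, -1.13386094e-04, -1.10277924e-03]), 'contact_force': array([-0.20835588, -0.38144563, -0.20784031]), 'moment': array([-0.00621749,  0.0348254 , -0.01691403]), 'grasp_force': 0.0, 'grip_width': 0.08566546809190471} 0.0187
top 51.32158769583746 323.14718510434085 251.85885467676812 [0.31639293 0.0691868  1.15427155] [-0.69979723  0.71085897 -0.04321111  0.05564312]
scene 44.66331189891453 317.94433460534424 235.49506716721456 [ 0.95130543 -0.55343005  0.89030359] [ 0.8839417   0.29561027 -0.11143353 -0.34473788]
```

View pics/top0.png

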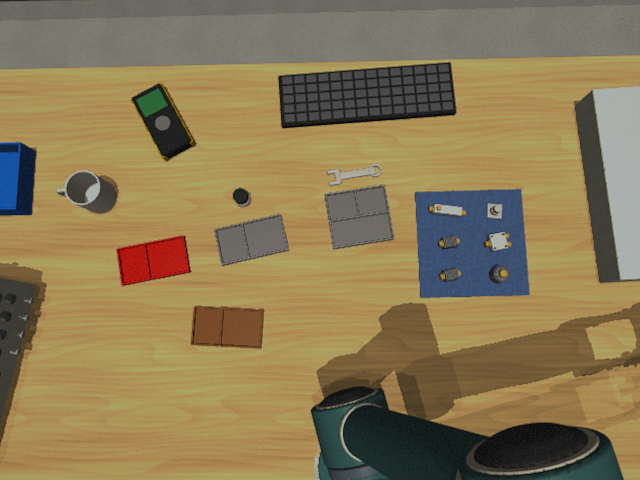

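View pics/scene0.png

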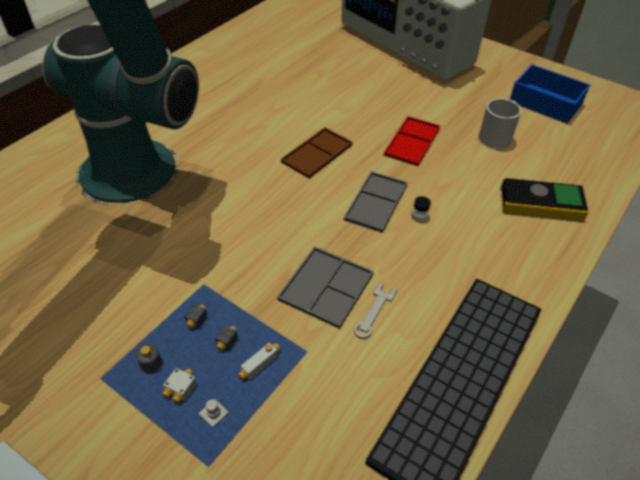

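```bash
cat > h.py <<'E'
import cv2,numpy as np,pickle
from rig import bot
from scipy.spatial.transform import Rotation as R
def pose(c,st=None):
    if "mount" in c:
        T=np.eye(4);T[:3,:3]=R.from_quat(st["ee_rot"]).as_matrix();T[:3,3]=st["tool_pos"]
        T=T@np.array(c["mount"]); return T[:3,:3],T[:3,3]
    r=np.array(c["rotation"]); r=R.from_quat(r).as_matrix() if r.size==4 else r.reshape(3,3)
    return r,np.array(c["eye"])
def foc(c): return 240/np.tan(np.radians(c["vfov"])/2)
def plane(c,rp,uv,z):
    r,e=rp; uv=np.atleast_2d(uv).astype(float)
    d=np.c_[(uv-[c["cx"],c["cy"]])/foc(c),np.ones(len(uv))]@r.T
    return (e+d*((z-e[2])/d[:,2])[:,None])
def cloud(c,rp):
    r,e=rp; v,u=np.mgrid[:480,:640]; Z=c["z_map"]; f=foc(c)
    P=np.stack([(u-c["cx"])/f*Z,(v-c["cy"])/f*Z,Z],-1)@r.T+e
    P[Z==0]=np.nan; return P
def ortho(c,rp,z,x0,x1,y0,y1,s):
    """rectified picture of plane z; s px per m; up=+x, left=+y. col=(y1-y)*s,row=(x1-x)*s"""
    r,e=rp;f=foc(c)
    w,h=int((y1-y0)*s),int((x1-x0)*s); rr,cc=np.mgrid[:h,:w]
    p=np.stack([x1-rr/s,y1-cc/s,np.full(rr.shape,z)],-1)
    q=(p-e)@r
    m=(q[...,:2]/q[...,2:]*f+[c["cx"],c["cy"]]).astype(np.float32)
    return cv2.remap(c["image"],m[...,0],m[...,1],cv2.INTER_CUBIC)
E
python3 - <<'E'
from h import *
c=pickle.load(open("top.pkl","rb")); rp=pose(c); P=cloud(c,rp)
for n,u,v in [("att1",450,242),("att2",451,274),("coup",447,210),("adap",495,211),("spl",498,241),("term",500,273),("t2",236,245),("t2w",251,240),("t3",360,231),("jar",241,196),("wr",355,175),("mat",470,260),("table",300,300),("red",153,260),("brown",228,327)]:
    p=P[v,u]; print(n,p.round(4),np.hypot(p[0],p[1]).round(3))
im=c["image"]
a=cv2.resize(im[180:305,205:400],None,fx=4,fy=4,interpolation=3)
b=cv2.resize(im[180:305,408:535],None,fx=4.7,fy=4.7,interpolation=3)
cv2.imwrite("pics/tr.png",a);cv2.imwrite("pics/mat.png",b)
w=bot.capture("wrist");print(w["mount"],w["vfov"],w["cx"],w["cy"])
E
```

```text
att1 [ 0.4934 -0.2015  0.0246] 0.533
att2 [ 0.4199 -0.1993  0.0284] 0.465
coup [ 0.5685 -0.1988  0.0226] 0.602
adap [ 0.5639 -0.3082  0.0236] 0.643
spl [ 0.494  -0.3106  0.0239] 0.584
term [ 0.419  -0.3038  0.0439] 0.518
t2 [0.4977 0.2911 0.0076] 0.577
t2w [0.5094 0.2567 0.0042] 0.57
t3 [0.5265 0.0014 0.0032] 0.526
jar [0.6053 0.2738 0.0434] 0.664
wr [0.6616 0.01   0.0036] 0.662
mat [ 0.4544 -0.2517 -0.0009] 0.519
table [0.3679 0.1432 0.0019] 0.395
red [0.4661 0.486  0.0038] 0.673
brown [0.3088 0.3086 0.0022] 0.437
[[-1.53654172e-03 -9.56632491e-01 -2.91293522e-01  7.35899858e-02]
 [ 9.99998748e-01 -1.35946748e-03 -8.10279017e-04 -1.33263803e-04]
 [ 3.79135163e-04 -2.91294402e-01  9.56633382e-01 -1.43004289e-01]
 [ 0.00000000e+00  0.00000000e+00  0.00000000e+00  1.00000000e+00]] 66.64579666857341 318.58287020463155 241.03420966282903
```

View pics/mat.png

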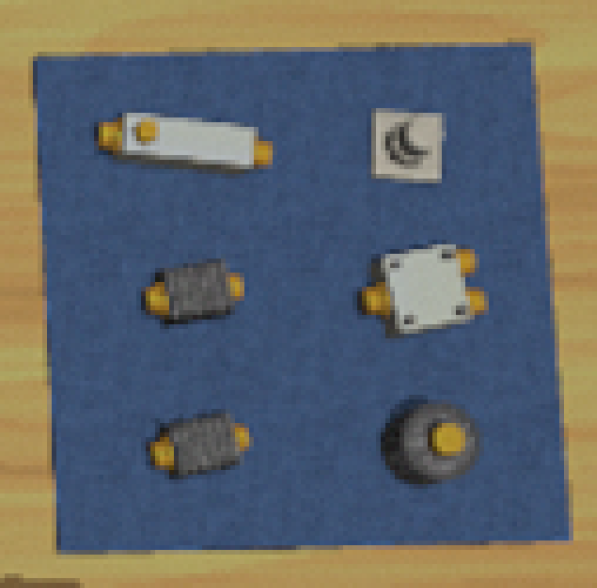

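View pics/tr.png

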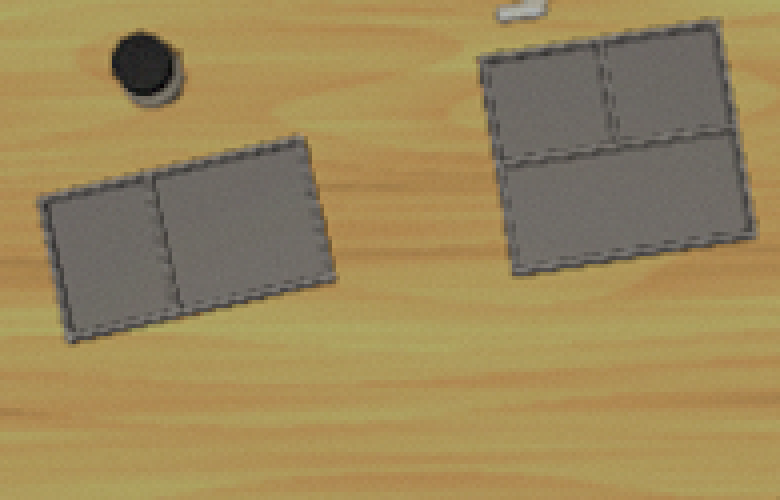

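The grey two-bay tray is at (252,240) in the top picture. The red one at (153,260) and the brown one at (228,327) are the look-alikes, and the enlarged crop confirms grey, with the small bay on the left (+y). The three-bay tray is at (360,217), with its long bay towards the robot.

On the mat the parts are:
- coupler (447,210), port to the left
- adapter (495,211)
- attenuators (450,242) and (451,274)
- splitter (498,241), with two connectors on the right
- termination (500,273)

I'll move over the mat for a finer wrist view.

Emit:
{"api": "drive_tool", "payload": {"commands": [[0.3,[0.035,0.053,0],0.082],[0.3,[0.035,0.053,0],0.082],[0.3,[0.035,0.053,0],0.082],[0.3,[0.035,0.053,0],0.082],[0.3,[0.035,0.053,0],0.082],[0.3,[0.035,0.053,0],0.082],[0.3,[0.035,0.053,0],0.082],[0.3,[0.035,0.053,0],0.082],[0.3,[0.035,0.053,0],0.082],[0.3,[0.035,0.053,0],0.082]], "squeeze": 40}}

```text
time_s: 1.15
tool_pos: [0.4559, -0.2475, 0.2312]
ee_rot: [0.703, 0.711, -0.0, 0.0]
contact_force: [0.7, -0.3, -0.6]
grip_width: 0.0554
grasp_force: 0.0
```

Emit:
{"api": "drive_tool", "payload": {"commands": [[0.3,[0.004,0,0],0],[0.3,[0.004,0,0],0],[0.3,[0.004,0,0],0],[0.3,[0.004,0,0],0],[0.3,[0.004,0,0],0],[0.3,[0,0,0],0],[0.3,[0,0,0],0],[0.3,[0,0,0],0],[0.3,[0,0,0],0],[0.3,[0,0,0],0]]}}

```text
time_s: 2.15
tool_pos: [0.4703, -0.2494, 0.2313]
ee_rot: [0.705, 0.71, -0.0, 0.0]
contact_force: [-0.2, -0.1, -0.2]
grip_width: 0.0553
grasp_force: 0.0
```

Run:
```python
from h import *
s=bot.state(); c=bot.capture("wrist"); pickle.dump((c,s),open("w1.pkl","wb")); rp=pose(c,s); P=cloud(c,rp)
print(s["tool_pos"],s["ee_rot"],s["grip_width"],rp[1])
o=ortho(c,rp,0.024,0.36,0.64,-0.40,-0.12,2000); cv2.imwrite("pics/mo.png",o)
```

```text
[ 0.47030796 -0.24937378  0.23131746] [ 7.04644355e-01  7.09560662e-01 -2.34866023e-06  3.19318143e-05] 0.055322097505049614 [ 0.46896157 -0.17506659  0.37431832]
```

View pics/mo.png

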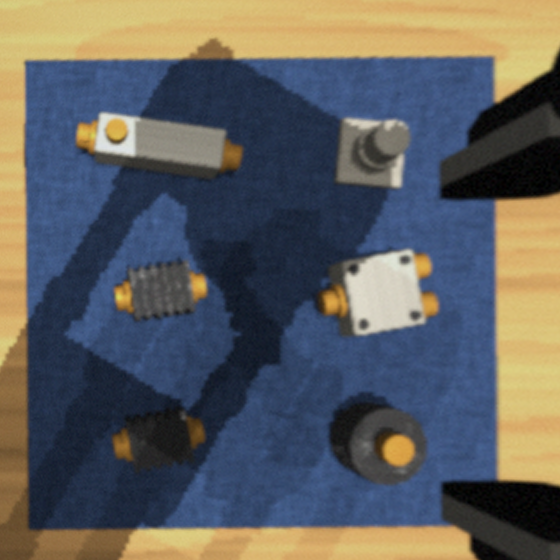

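```bash
cat >> h.py <<'E'
def toprect(P,cx,cy,r,z0,z1,s=4000):
    m=(abs(P[...,0]-cx)<r)&(abs(P[...,1]-cy)<r)&(P[...,2]>z0)&(P[...,2]<z1)
    q=P[m]; 
    (a,b),(w,h),t=cv2.minAreaRect((q[:,:2]*1000).astype(np.float32))
    if w>h: w,h,t=h,w,t-90   # h long side; angle of short side
    return len(q),np.round([a,b,w,h,t],1),np.median(q[:,2]).round(4)
E
python3 - <<'E'
from h import *
c,s=pickle.load(open("w1.pkl","rb")); rp=pose(c,s); P=cloud(c,rp)
print("mat z",np.nanmedian(P[(abs(P[...,0]-.455)<.01)&(abs(P[...,1]+.2)<.01)],0))
def w(u,v): return .64-v/2000,-.12-u/2000
for n,u,v,r,z0,z1 in [("coup",160,145,.045,.021,.029),("att1",160,290,.027,.019,.032),("att2",160,437,.027,.019,.032),("spl",380,292,.032,.0215,.03),("term",385,440,.03,.028,.038),("termtop",395,450,.03,.041,.05),("port",116,130,.02,.030,.04)]:
    print(n,np.round(w(u,v),4),toprect(P,*w(u,v),r,z0,z1))
# top-face corners by eye in pics/mo.png, plane z=.024 -> correct to z=.026
def pts(l,z):
    e=rp[1]; out=[]
    for u,v in l:
        x,y=w(u,v); k=(e[2]-z)/(e[2]-.024); out.append([e[0]+(x-e[0])*k,e[1]+(y-e[1])*k])
    return np.array(out)
for n,l,z in [("spl",[(343,262),(413,251),(426,321),(356,335)],.026),("coup",[(99,113),(225,129),(222,172),(94,153)],.026)]:
    q=pts(l,z); print(n,q.mean(0).round(4),[np.linalg.norm(q[i]-q[(i+1)%4]).round(4) for i in range(4)], [np.degrees(np.arctan2(*(q[i]-q[j])[::-1])).round(1) for i,j in((0,1),(3,2))])
print("term",pts([(397,450)],.046))
# trays from top picture
t=pickle.load(open("top.pkl","rb")); tr=pose(t)
for n,l in [("t2",[(39,199),(303,138),(336,280),(70,342)]),("t3",[(480,60),(717,22),(757,237),(515,275)])]:
    uv=np.array(l)/4-.375+[205,180]; q=plane(t,tr,uv,.012)[:,:2]
    print(n,q.mean(0).round(4),[np.linalg.norm(q[i]-q[(i+1)%4]).round(4) for i in range(4)],[np.degrees(np.arctan2(*(q[i]-q[j])[::-1])).round(1) for i,j in((0,1),(3,2))])
E
```

```text
mat z [ 0.45526118 -0.1999865   0.00249225]
coup [ 0.5675 -0.2   ] (1542, array([ 569.2, -200.1,   20.7,   83.2,   -8.2]), np.float64(0.0264))
att1 [ 0.495 -0.2  ] (1103, array([ 494.7, -200.7,   26. ,   45.7,    8.7]), np.float64(0.0283))
att2 [ 0.4215 -0.2   ] (1124, array([ 419.7, -200. ,   26.4,   45.8,   10.9]), np.float64(0.0283))
spl [ 0.494 -0.31 ] (1317, array([ 493.8, -311.1,   38. ,   50.7,   10.3]), np.float64(0.0264))
term [ 0.42   -0.3125] (862, array([ 418.4, -310.1,   36.8,   37.4,    6.7]), np.float64(0.0345))
termtop [ 0.415  -0.3175] (197, array([ 418.3, -309.8,   14.5,   14.6,   86.2]), np.float64(0.0463))
port [ 0.575 -0.178] (128, array([ 572.4, -178.6,    9.5,   11. ,  -89.7]), np.float64(0.0344))
spl [ 0.4937 -0.3115] [np.float64(0.0352), np.float64(0.0354), np.float64(0.0355), np.float64(0.0369)] [np.float64(98.9), np.float64(101.3)]
coup [ 0.5686 -0.1999] [np.float64(0.0631), np.float64(0.0214), np.float64(0.0643), np.float64(0.02)] [np.float64(82.8), np.float64(81.6)]
term [[ 0.41838879 -0.30949238]]
t2 [0.5094 0.2545] [np.float64(0.158), np.float64(0.0863), np.float64(0.1576), np.float64(0.0865)] [np.float64(102.2), np.float64(102.3)]
t3 [0.5591 0.0037] [np.float64(0.1409), np.float64(0.1297), np.float64(0.1416), np.float64(0.1292)] [np.float64(98.3), np.float64(98.0)]
```

Every fit matches the given sizes and heights to about 1 mm, so I'm going for the splitter first.

Emit:
{"api": "drive_tool", "payload": {"commands": [[0.3,[0.0063,-0.0164,-0.04],0.022],[0.3,[0.0063,-0.0164,-0.04],0.022],[0.3,[0.0063,-0.0164,-0.04],0.022],[0.3,[0.0063,-0.0164,-0.04],0.022],[0.3,[0.0063,-0.0164,-0.04],0.022],[0.3,[0,0,-0.027],0],[0.3,[0,0,-0.027],0],[0.3,[0,0,-0.026],0],[0.3,[0,0,-0.013],0],[0.3,[0,0,-0.003],0]]}}

```text
time_s: 3.2
tool_pos: [0.4931, -0.3101, 0.0079]
ee_rot: [0.641, 0.768, -0.0, -0.001]
contact_force: [-0.0, -0.3, -0.3]
grip_width: 0.0556
grasp_force: 0.0
```

Emit:
{"api": "drive_tool", "payload": {"commands": [[-1,[0.001,0,0],0],[-1,[0,0,0],0],[-1,[0,0,0],0],[-1,[0,0,0],0],[-1,[0,0,0],0],[-1,[0,0,0],0],[-1,[0,0,0],0],[-1,[0,0,0],0],[-1,[0,0,0],0],[-1,[0,0,0],0]], "squeeze": 40}}

```text
time_s: 4.2
tool_pos: [0.4953, -0.3112, 0.0101]
ee_rot: [0.641, 0.768, 0.0, 0.001]
contact_force: [-0.0, 0.5, 6.3]
grip_width: 0.0366
grasp_force: 41.6
```

Emit:
{"api": "drive_tool", "payload": {"commands": [[-1,[0,0,0.008],0],[-1,[0,0,0.027],0],[-1,[0,0,0.04],0],[-1,[0,0,0.04],0],[-1,[0.002,0.04,0.013],0.004],[-1,[0.002,0.06,0.013],0.004],[-1,[0.002,0.06,0.013],0.004],[-1,[0.002,0.06,0],0.004],[-1,[0.002,0.06,0],0.004],[-1,[0.002,0.06,0],0]]}}

```text
time_s: 5.2
tool_pos: [0.5031, -0.0542, 0.1247]
ee_rot: [0.629, 0.778, -0.0, -0.0]
contact_force: [0.3, -0.3, -1.3]
grip_width: 0.0371
grasp_force: 40.8
```

Emit:
{"api": "drive_tool", "payload": {"commands": [[-1,[0.002,0.06,0],0],[-1,[0.002,0.06,0],0],[-1,[0.002,0.06,0],0],[-1,[0.002,0.06,0],0],[-1,[0.002,0.06,0],0],[-1,[0.002,0.04,0],0],[-1,[0.002,0.02,0],0],[-1,[0,0.012,0],0],[-1,[0,0,0],0],[-1,[0,0,0],0]]}}

```text
time_s: 6.2
tool_pos: [0.514, 0.222, 0.1244]
ee_rot: [0.629, 0.778, -0.001, -0.0]
contact_force: [0.3, -0.4, -1.4]
grip_width: 0.0372
grasp_force: 40.8
```

Run:
```python
from h import *
s=bot.state(); c=bot.capture("wrist"); pickle.dump((c,s),open("w2.pkl","wb")); rp=pose(c,s); P=cloud(c,rp)
print(s["tool_pos"],s["ee_rot"],s["grip_width"],s["grasp_force"],s["contact_force"])
cv2.imwrite("pics/w2.png",c["image"])
o=ortho(c,rp,0.012,0.42,0.66,-0.08,0.36,1700); cv2.imwrite("pics/to.png",o)
```

```text
[0.51401554 0.22200808 0.1244486 ] [ 6.28864482e-01  7.77514707e-01 -5.85595005e-04 -3.95382897e-05] 0.03721964359373133 40.8254474401474 [ 0.29315516 -0.36698757 -1.35873574]
```

View pics/to.png

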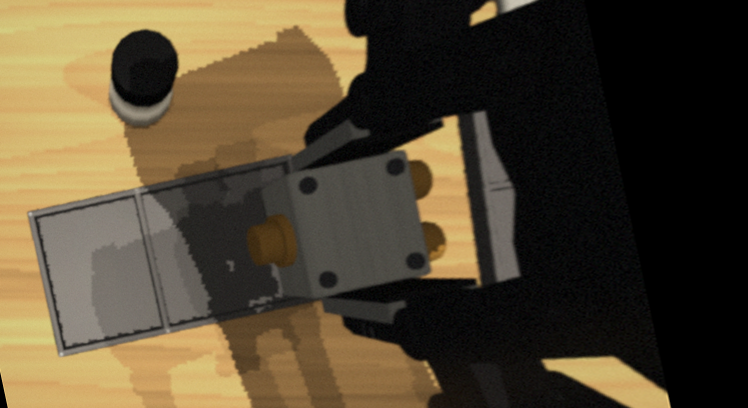

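The tray corners in the wrist view, (29,211) and (61,355), agree with the top view to 1–2 mm, and the splitter is held squarely above the larger bay. Lowering it now.

Emit:
{"api": "drive_tool", "payload": {"commands": [[-1,[0.004,0.003,-0.04],0],[-1,[0,0,-0.04],0],[-1,[0,0,-0.034],0],[-1,[0,0,-0.02],0],[-1,[0,0,-0.009],0],[-1,[0,0,-0.004],0],[-1,[0,0,-0.001],0],[-1,[0,0,-0.001],0],[-1,[0,0,0],0],[-1,[0,0,0],0]]}}

```text
time_s: 7.25
tool_pos: [0.5179, 0.2257, 0.0139]
ee_rot: [0.629, 0.778, 0.001, 0.0]
contact_force: [-0.6, 0.8, -2.0]
grip_width: 0.0368
grasp_force: 40.8
```

Emit:
{"api": "drive_tool", "payload": {"commands": [[-1,[0,0,-0.001],0],[-1,[0,0,0],0],[-1,[0,0,-0.001],0],[-1,[0,0,0],0],[-1,[0,0,-0.0005],0],[-1,[0,0,0],0],[-1,[0,0,0],0],[-1,[0,0,0],0],[-1,[0,0,0],0],[-1,[0,0,0],0]]}}

```text
time_s: 8.25
tool_pos: [0.5174, 0.2255, 0.0121]
ee_rot: [0.629, 0.778, 0.0, -0.0]
contact_force: [-3.1, -0.6, 7.3]
grip_width: 0.037
grasp_force: 41.8
```

Emit:
{"api": "drive_tool", "payload": {"commands": [[0.0,[0,0,0],0],[0.1,[0,0,0],0],[0.2,[0,0,0],0],[0.2,[0,0,0],0],[0.2,[0,0,0.01],0],[0.2,[0,0,0.03],0],[0.2,[0,0,0.04],0],[0.2,[0,0,0.04],0],[0.2,[0,0,0.04],0],[0.2,[0,0,0],0]]}}

```text
time_s: 9.25
tool_pos: [0.521, 0.2269, 0.1372]
ee_rot: [0.629, 0.778, 0.004, 0.003]
contact_force: [0.7, -0.8, 0.3]
grip_width: 0.0511
grasp_force: 0.0
```

Run:
```python
from h import *
s=bot.state(); c=bot.capture("wrist"); rp=pose(c,s); P=cloud(c,rp)
print(s["tool_pos"],s["ee_rot"],s["grip_width"])
print(toprect(P,.517,.224,.032,.0235,.032))
q=P[(abs(P[...,0]-.517)<.014)&(abs(P[...,1]-.225)<.012)]; A=np.c_[q[:,:2],np.ones(len(q))]; print(np.linalg.lstsq(A,q[:,2],rcond=None)[0][:2],np.nanmedian(q[:,2]))
```

```text
[0.52103391 0.22686634 0.13716939] [0.62860184 0.77771042 0.0044354  0.00256208] 0.0511089939417934
(2684, array([516.5, 225.1,  38.1,  54.3,  11.8]), np.float64(0.0284))
[-3.16643178 10.42457345] 0.2165579154269495
```

Splitter is seated: top at 28.4 mm (28 expected), centred and aligned. Next is the attenuator at (160,290) in the mat picture.

Emit:
{"api": "drive_tool", "payload": {"commands": [[-0.05,[-0.003,-0.04,0],-0.004],[-0.05,[-0.003,-0.06,0],-0.004],[-0.05,[-0.003,-0.06,0],-0.004],[-0.05,[-0.003,-0.06,0],-0.004],[-0.05,[-0.003,-0.06,0],-0.004],[-0.05,[-0.003,-0.06,0],-0.004],[-0.05,[-0.003,-0.06,0],-0.004],[-0.05,[-0.003,-0.06,0],-0.004],[-0.05,[-0.003,-0.06,0],-0.004],[-0.05,[-0.003,-0.05,0],-0.004]]}}

```text
time_s: 10.3
tool_pos: [0.4934, -0.204, 0.1299]
ee_rot: [0.653, 0.757, -0.0, -0.001]
contact_force: [0.8, 0.6, 0.1]
grip_width: 0.0407
grasp_force: 0.0
```

Emit:
{"api": "drive_tool", "payload": {"commands": [[-0.05,[0,0,-0.02],0],[-0.05,[0,0,-0.03],0],[-0.05,[0,0,-0.03],0],[-0.05,[0,0,-0.03],0],[-0.05,[0,0,-0.02],0],[-0.05,[0,0,0],0],[-0.05,[0,0,0],0],[-0.05,[0,0,0],0],[-0.05,[0,0,0],0],[-0.05,[0,0,0],0]]}}

```text
time_s: 11.3
tool_pos: [0.4956, -0.2025, 0.0348]
ee_rot: [0.653, 0.758, 0.0, 0.001]
contact_force: [-0.5, 0.2, 1.4]
grip_width: 0.0403
grasp_force: 0.0
```

Emit:
{"api": "drive_tool", "payload": {"commands": [[-0.05,[-0.001,0.002,-0.01],0],[-0.05,[0,0,-0.012],0],[-0.05,[0,0,-0.008],0],[-0.05,[0,0,-0.003],0],[-0.05,[0,0,0],0],[-1,[0,0,0],0],[-1,[0,0,0],0],[-1,[0,0,0],0],[-1,[0,0,0],0],[-1,[0,0,0],0]]}}

```text
time_s: 12.3
tool_pos: [0.4941, -0.2006, 0.009]
ee_rot: [0.653, 0.758, 0.0, 0.0]
contact_force: [-0.6, -0.8, -0.1]
grip_width: 0.025
grasp_force: 39.7
```

Emit:
{"api": "drive_tool", "payload": {"commands": [[-1,[0,0,0],0],[-1,[0,0,0],0],[-1,[0,0,0],0],[-1,[0,0,0],0],[-1,[0,0,0.008],0],[-1,[0,0,0.027],0],[-1,[0,0,0.04],0],[-1,[0,0,0.04],0],[-1,[0,0,0.04],0],[-1,[0,0,0],0]]}}

```text
time_s: 13.3
tool_pos: [0.4975, -0.2021, 0.1305]
ee_rot: [0.653, 0.758, 0.001, 0.005]
contact_force: [1.6, -0.4, -0.6]
grip_width: 0.0249
grasp_force: 39.6
```

Emit:
{"api": "drive_tool", "payload": {"commands": [[-1,[0.001,0.04,0],0.004],[-1,[0.001,0.06,0],0.004],[-1,[0.001,0.06,0],0.004],[-1,[0.001,0.06,0],0.004],[-1,[0.001,0.06,0],0.004],[-1,[0.001,0.06,0],0.004],[-1,[0.001,0.06,0],0.004],[-1,[0.001,0.06,0],0.004],[-1,[0,0.06,0],0.004],[-1,[0,0.06,0],0.005]]}}

```text
time_s: 14.3
tool_pos: [0.499, 0.236, 0.1242]
ee_rot: [0.628, 0.778, -0.001, -0.0]
contact_force: [1.5, -0.3, -1.0]
grip_width: 0.0251
grasp_force: 39.5
```

Emit:
{"api": "drive_tool", "payload": {"commands": [[-1,[0,0.05,0],0],[-1,[0,0.028,0],0],[-1,[0,0.01,-0.01],0],[-1,[0,0,-0.03],0],[-1,[0,0,-0.03],0],[-1,[0,0,-0.03],0],[-1,[0,0,-0.02],0],[-1,[0,0,-0.01],0],[-1,[0,0,0],0],[-1,[0,0,0],0]]}}

```text
time_s: 15.3
tool_pos: [0.5006, 0.3004, 0.0282]
ee_rot: [0.628, 0.778, 0.0, 0.0]
contact_force: [0.4, 0.3, 0.3]
grip_width: 0.025
grasp_force: 39.5
```

Emit:
{"api": "drive_tool", "payload": {"commands": [[-1,[0,0,-0.01],0],[-1,[0,0,-0.006],0],[-1,[0,0,-0.003],0],[-1,[0,0,-0.001],0],[-1,[0,0,-0.001],0],[-1,[0,0,0],0],[-1,[0,0,-0.001],0],[-1,[0,0,0],0],[-1,[0,0,0],0],[-1,[0,0,0],0]]}}

```text
time_s: 16.3
tool_pos: [0.5001, 0.3004, 0.0112]
ee_rot: [0.628, 0.778, 0.0, 0.0]
contact_force: [0.6, -0.2, -0.8]
grip_width: 0.0248
grasp_force: 39.5
```

Emit:
{"api": "drive_tool", "payload": {"commands": [[-1,[0,0,-0.0005],0],[-1,[0,0,0],0],[-1,[0,0,-0.0005],0],[-1,[0,0,0],0],[-1,[0,0,0],0],[-1,[0,0,0],0],[-1,[0,0,0],0],[-1,[0,0,0],0],[-1,[0,0,0],0],[-1,[0,0,0],0]]}}

```text
time_s: 17.3
tool_pos: [0.5001, 0.3005, 0.011]
ee_rot: [0.628, 0.778, 0.0, 0.0]
contact_force: [-2.2, -1.1, 5.7]
grip_width: 0.0251
grasp_force: 40.3
```

Emit:
{"api": "drive_tool", "payload": {"commands": [[-0.3,[0,0,0],0],[-0.2,[0,0,0],0],[-0.1,[0,0,0],0],[-0.1,[0,0,0],0],[-0.1,[0,0,0.01],0],[-0.1,[0,0,0.03],0],[-0.1,[0,0,0.04],0],[-0.1,[0,0,0.04],0],[-0.1,[0,0,0.04],0],[-0.1,[0,0,0],0]]}}

```text
time_s: 18.3
tool_pos: [0.5036, 0.3024, 0.1366]
ee_rot: [0.628, 0.778, 0.005, 0.002]
contact_force: [-0.4, 0.4, 0.6]
grip_width: 0.0384
grasp_force: 0.0
```

Run:
```python
from h import *
s=bot.state(); c=bot.capture("wrist"); rp=pose(c,s); P=cloud(c,rp)
print(s["tool_pos"],s["ee_rot"],s["grip_width"])
print(toprect(P,.5,.30,.03,.02,.036),toprect(P,.517,.224,.032,.0235,.032))
```

```text
[0.50355646 0.30238919 0.13656336] [0.62797406 0.77821702 0.00479269 0.00196886] 0.038371252120880606
(1862, array([499.2, 300.4,  26. ,  45.9,  12. ]), np.float64(0.0302)) (2143, array([516.3, 224.7,  38.1,  52.8,  11.1]), np.float64(0.0283))
```

Attenuator placed (top at 30.2 mm, centred). Next is the coupler.

Emit:
{"api": "drive_tool", "payload": {"commands": [[-0.15,[0.009,-0.04,0],-0.02],[-0.15,[0.009,-0.06,0],-0.02],[-0.15,[0.009,-0.06,0],-0.02],[-0.15,[0.009,-0.06,0],-0.02],[-0.15,[0.009,-0.06,0],-0.02],[-0.15,[0.009,-0.06,0],-0.02],[-0.15,[0.009,-0.06,0],-0.02],[-0.15,[0.009,-0.06,0],-0.02],[-0.15,[0.009,-0.06,0],-0.02],[-0.15,[0.009,-0.06,0],-0.02]]}}

```text
time_s: 19.35
tool_pos: [0.5664, -0.1362, 0.129]
ee_rot: [0.743, 0.67, -0.001, -0.001]
contact_force: [1.1, 0.6, 0.3]
grip_width: 0.0365
grasp_force: 0.0
```

Emit:
{"api": "drive_tool", "payload": {"commands": [[-0.15,[0.002,-0.06,0],-0.02],[-0.15,[0,-0.027,0],-0.004],[-0.15,[0,0,-0.02],0],[-0.15,[0,0,-0.03],0],[-0.15,[0,0,-0.03],0],[-0.15,[0,0,-0.03],0],[-0.15,[0,0,-0.01],0],[-0.15,[0,0,0],0],[-0.15,[0,0,0],0],[-0.15,[0,0,0],0]]}}

```text
time_s: 20.35
tool_pos: [0.5701, -0.2, 0.0417]
ee_rot: [0.754, 0.656, 0.001, 0.001]
contact_force: [0.3, 0.8, 0.1]
grip_width: 0.0361
grasp_force: 0.0
```

Emit:
{"api": "drive_tool", "payload": {"commands": [[-0.15,[-0.001,0,-0.015],0],[-0.15,[0,0,-0.015],0],[-0.15,[0,0,-0.01],0],[-0.15,[0,0,-0.003],0],[-0.15,[0,0,0],0],[-1,[0,0,0],0],[-1,[0,0,0],0],[-1,[0,0,0],0],[-1,[0,0,0],0],[-1,[0,0,0],0]]}}

```text
time_s: 21.35
tool_pos: [0.5685, -0.2, 0.0085]
ee_rot: [0.755, 0.656, 0.0, 0.0]
contact_force: [0.7, -0.2, 0.4]
grip_width: 0.0194
grasp_force: 41.6
```

Emit:
{"api": "drive_tool", "payload": {"commands": [[-1,[0,0,0],0],[-1,[0,0,0],0],[-1,[0,0,0],0],[-1,[0,0,0],0],[-1,[0,0,0.008],0],[-1,[0,0,0.027],0],[-1,[0,0,0.04],0],[-1,[0,0,0.04],0],[-1,[0,0,0.02],0],[-1,[0,0,0],0]]}}

```text
time_s: 22.35
tool_pos: [0.5702, -0.2006, 0.1123]
ee_rot: [0.754, 0.656, 0.001, 0.002]
contact_force: [0.7, -0.8, -0.6]
grip_width: 0.0189
grasp_force: 41.5
```

Emit:
{"api": "drive_tool", "payload": {"commands": [[-1,[-0.009,0.044,0],0.03],[-1,[-0.009,0.044,0],0.03],[-1,[-0.009,0.044,0],0.03],[-1,[-0.009,0.044,0],0.03],[-1,[-0.009,0.044,0],0.03],[-1,[-0.009,0.044,0],0.028],[-1,[0,0,0],0],[-1,[0,0,0],0],[-1,[0,0,0],0],[-1,[0,0,0],0]]}}

```text
time_s: 23.35
tool_pos: [0.5277, -0.0028, 0.1088]
ee_rot: [0.656, 0.755, -0.0, -0.0]
contact_force: [0.0, 0.1, -1.5]
grip_width: 0.0191
grasp_force: 41.5
```

Run:
```python
from h import *
s=bot.state(); c=bot.capture("wrist"); pickle.dump((c,s),open("w3.pkl","wb")); rp=pose(c,s)
print(s["tool_pos"],s["ee_rot"],s["grip_width"],s["grasp_force"])
o=ortho(c,rp,0.012,0.44,0.68,-0.12,0.14,2200)
def mk(x,y): cv2.drawMarker(o,(int((.14-y)*2200),int((.68-x)*2200)),(0,255,0),0,8)
a=np.radians(8.1);M=np.array([[np.cos(a),-np.sin(a)],[np.sin(a),np.cos(a)]])
for p in [(-66,-72),(66,-72),(66,72),(-66,72),(0,72),(66,0),(0,0)]: mk(*(M@np.array(p)/1000+[.5591,.0037]))
cv2.imwrite("pics/t3.png",o)
```

```text
[ 0.52768855 -0.00276061  0.10884468] [ 6.56213437e-01  7.54575219e-01 -3.30745338e-04 -2.33438069e-04] 0.01908371369002858 41.5077406167984
```

View pics/t3.png

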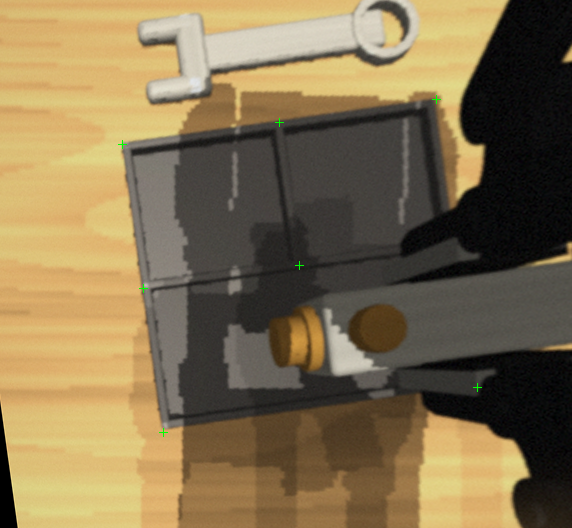

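The predicted corner markers match the tray's real corners to 1–3 mm, and the wrench at (270,50) is clear. Lowering the coupler.

Emit:
{"api": "drive_tool", "payload": {"commands": [[-1,[0,0.001,-0.03],0],[-1,[0,0,-0.04],0],[-1,[0,0,-0.03],0],[-1,[0,0,-0.015],0],[-1,[0,0,-0.008],0],[-1,[0,0,-0.004],0],[-1,[0,0,-0.001],0],[-1,[0,0,0],0],[-1,[0,0,0],0],[-1,[0,0,0],0]]}}

```text
time_s: 24.4
tool_pos: [0.5284, -0.0011, 0.0142]
ee_rot: [0.656, 0.755, 0.0, 0.001]
contact_force: [0.1, 1.0, -0.9]
grip_width: 0.0191
grasp_force: 41.5
```

Emit:
{"api": "drive_tool", "payload": {"commands": [[-1,[0,0,-0.002],0],[-1,[0,0,0],0],[-1,[0,0,-0.001],0],[-1,[0,0,0],0],[-1,[0,0,-0.001],0],[-1,[0,0,0],0],[-1,[0,0,-0.0005],0],[-1,[0,0,0],0],[-1,[0,0,0],0],[-1,[0,0,0],0]]}}

```text
time_s: 25.4
tool_pos: [0.5278, -0.0011, 0.0104]
ee_rot: [0.656, 0.755, 0.0, 0.0]
contact_force: [-2.9, -0.5, 5.6]
grip_width: 0.0187
grasp_force: 42.3
```

Contact at 5.6 N, so releasing.

Emit:
{"api": "drive_tool", "payload": {"commands": [[-0.45,[0,0,0],0],[-0.4,[0,0,0],0],[-0.35,[0,0,0],0],[-0.35,[0,0,0],0],[-0.35,[0,0,0.01],0],[-0.35,[0,0,0.03],0],[-0.35,[0,0,0.04],0],[-0.35,[0,0,0.04],0],[-0.35,[0,0,0.02],0],[-0.35,[0,0,0],0]]}}

```text
time_s: 26.4
tool_pos: [0.5302, -0.0012, 0.1181]
ee_rot: [0.656, 0.755, 0.002, 0.002]
contact_force: [-0.1, -1.0, 0.1]
grip_width: 0.0277
grasp_force: 0.0
```

Run:
```python
from h import *
s=bot.state(); c=bot.capture("wrist"); rp=pose(c,s); P=cloud(c,rp)
print(s["tool_pos"],s["ee_rot"],s["grip_width"])
print(toprect(P,.5278,-.001,.045,.0235,.032))
```

```text
[ 0.53016259 -0.00119659  0.11810197] [0.65568328 0.75502977 0.00190868 0.00241876] 0.027705240156530735
(2591, array([526.9,  -0.7,  20. ,  82.3,   8. ]), np.float64(0.0283))
```

Emit:
{"api": "drive_tool", "payload": {"commands": [[-0.05,[-0.024,-0.044,0],0.005],[-0.05,[-0.024,-0.044,0],0.005],[-0.05,[-0.024,-0.044,0],0.005],[-0.05,[-0.024,-0.044,0],0.005],[-0.05,[-0.024,-0.044,0],0.006],[-0.05,[-0.024,-0.044,0],0.006],[-0.05,[0,0,-0.04],0],[-0.05,[0,0,-0.04],0],[-0.05,[0,0,-0.02],0],[-0.05,[0,0,0],0]]}}

```text
time_s: 27.45
tool_pos: [0.4156, -0.1971, 0.0356]
ee_rot: [0.637, 0.771, -0.001, -0.005]
contact_force: [-0.5, 0.3, -1.7]
grip_width: 0.0405
grasp_force: 0.0
```

Emit:
{"api": "drive_tool", "payload": {"commands": [[-0.05,[0,0,-0.01],0],[-0.05,[0,0,-0.01],0],[-0.05,[0,0,-0.01],0],[-0.05,[0,0,0],0],[-0.05,[0,0,0],0],[-0.05,[0,0,0],0],[-0.05,[0,0,0],0],[-0.05,[0,0,0],0],[-0.05,[0,0,0],0],[-0.05,[0,0,0],0]]}}

```text
time_s: 28.45
tool_pos: [0.4198, -0.1991, 0.0177]
ee_rot: [0.637, 0.771, 0.0, 0.0]
contact_force: [0.5, 1.5, 0.1]
grip_width: 0.0406
grasp_force: 0.0
```

Emit:
{"api": "drive_tool", "payload": {"commands": [[-0.05,[0,-0.001,-0.006],0],[-0.05,[0,0,-0.003],0],[-0.05,[0,0,-0.001],0],[-0.05,[0,0,0],0],[-0.05,[0,0,0],0],[-1,[0,0,0],0],[-1,[0,0,0],0],[-1,[0,0,0],0],[-1,[0,0,0],0],[-1,[0,0,0],0]]}}

```text
time_s: 29.45
tool_pos: [0.4201, -0.2, 0.0103]
ee_rot: [0.637, 0.771, 0.0, 0.0]
contact_force: [-0.8, 0.2, 2.4]
grip_width: 0.0254
grasp_force: 40.1
```

Emit:
{"api": "drive_tool", "payload": {"commands": [[-1,[0,0,0],0],[-1,[0,0,0],0],[-1,[0,0,0],0],[-1,[0,0,0],0],[-1,[0,0,0.008],0],[-1,[0,0,0.027],0],[-1,[0,0,0.04],0],[-1,[0,0,0.04],0],[-1,[0,0,0.03],0],[-1,[0,0,0],0]]}}

```text
time_s: 30.45
tool_pos: [0.4219, -0.201, 0.1221]
ee_rot: [0.637, 0.771, 0.001, 0.003]
contact_force: [0.5, 0.6, -0.6]
grip_width: 0.0252
grasp_force: 39.8
```

Emit:
{"api": "drive_tool", "payload": {"commands": [[-1,[0.031,0.046,0],-0.005],[-1,[0.032,0.046,0],-0.005],[-1,[0.032,0.046,0],-0.005],[-1,[0.032,0.046,0],-0.005],[-1,[0.032,0.046,0],-0.005],[-1,[0.031,0.046,0],-0.006],[-1,[0.031,0.046,0],0],[-1,[0,0,-0.02],0],[-1,[0,0,-0.03],0],[-1,[0,0,-0.03],0]]}}

```text
time_s: 31.45
tool_pos: [0.5839, 0.0417, 0.0561]
ee_rot: [0.655, 0.756, -0.001, -0.001]
contact_force: [-0.4, -0.7, -1.2]
grip_width: 0.0248
grasp_force: 39.9
```

Emit:
{"api": "drive_tool", "payload": {"commands": [[-1,[0,0,-0.03],0],[-1,[0,0,-0.01],0],[-1,[0,0,-0.005],0],[-1,[0,0,0],0],[-1,[0,0,0],0],[-1,[0,0,0],0],[-1,[0,0,0],0],[-1,[0,0,0],0],[-1,[0,0,0],0],[-1,[0,0,0],0]]}}

```text
time_s: 32.45
tool_pos: [0.5856, 0.0417, 0.0252]
ee_rot: [0.655, 0.756, 0.0, 0.0]
contact_force: [0.0, -0.9, -0.3]
grip_width: 0.0252
grasp_force: 39.9
```

Emit:
{"api": "drive_tool", "payload": {"commands": [[-1,[0,0,-0.008],0],[-1,[0,0,-0.004],0],[-1,[0,0,-0.002],0],[-1,[0,0,-0.001],0],[-1,[0,0,0],0],[-1,[0,0,-0.001],0],[-1,[0,0,0],0],[-1,[0,0,-0.001],0],[-1,[0,0,0],0],[-1,[0,0,0],0]]}}

```text
time_s: 33.45
tool_pos: [0.5856, 0.0416, 0.0123]
ee_rot: [0.655, 0.756, 0.0, 0.0]
contact_force: [-0.4, 0.2, -1.2]
grip_width: 0.0251
grasp_force: 39.9
```

Emit:
{"api": "drive_tool", "payload": {"commands": [[-1,[0,0,-0.0005],0],[-1,[0,0,0],0],[-1,[0,0,-0.0005],0],[-1,[0,0,0],0],[-1,[0,0,0],0],[-1,[0,0,0],0],[-1,[0,0,0],0],[-1,[0,0,0],0],[-1,[0,0,0],0],[-1,[0,0,0],0]]}}

```text
time_s: 34.45
tool_pos: [0.5856, 0.0417, 0.0123]
ee_rot: [0.655, 0.756, -0.0, -0.0]
contact_force: [-4.0, -0.7, 6.4]
grip_width: 0.025
grasp_force: 40.8
```

Contact, so releasing with a narrow opening.

Emit:
{"api": "drive_tool", "payload": {"commands": [[-0.3,[0,0,0],0],[-0.25,[0,0,0],0],[-0.2,[0,0,0],0],[-0.2,[0,0,0],0],[-0.2,[0,0,0.01],0],[-0.2,[0,0,0.03],0],[-0.2,[0,0,0.04],0],[-0.2,[0,0,0.04],0],[-0.2,[0,0,0.03],0],[-0.2,[0,0,0],0]]}}

```text
time_s: 35.45
tool_pos: [0.589, 0.0418, 0.129]
ee_rot: [0.655, 0.756, 0.003, 0.003]
contact_force: [0.4, -0.4, 0.7]
grip_width: 0.0342
grasp_force: 0.0
```

Run:
```python
from h import *
s=bot.state(); c=bot.capture("wrist"); rp=pose(c,s); P=cloud(c,rp)
print(s["tool_pos"],s["ee_rot"],s["grip_width"])
print(toprect(P,.5856,.0416,.03,.02,.036),toprect(P,.5278,-.001,.045,.0235,.032))
```

```text
[0.58895267 0.04178914 0.12904978] [0.65509585 0.75553304 0.00297879 0.00322192] 0.034210226198699414
(1970, array([584.7,  41.8,  26. ,  46.1,   7.9]), np.float64(0.0302)) (2163, array([532.1,  12.9,  48.4,  93.3, -28.8]), np.float64(0.0283))
```

Emit:
{"api": "drive_tool", "payload": {"commands": [[0.3,[-0.025,-0.052,0],0],[0.3,[-0.025,-0.052,0],0],[0.3,[-0.025,-0.052,0],0],[0.3,[-0.025,-0.052,0],0],[0.3,[-0.025,-0.052,0],0],[0.3,[-0.025,-0.052,0],0],[0.3,[-0.025,-0.052,0],0],[0.3,[-0.024,-0.052,0],0],[0.3,[-0.024,-0.053,0],0],[0.3,[0,0,0],0]]}}

```text
time_s: 36.5
tool_pos: [0.4155, -0.3136, 0.1226]
ee_rot: [0.657, 0.754, -0.001, -0.001]
contact_force: [0.2, 1.7, 0.1]
grip_width: 0.0556
grasp_force: 0.0
```

Emit:
{"api": "drive_tool", "payload": {"commands": [[0.3,[0,0,-0.02],0],[0.3,[0,0,-0.03],0],[0.3,[0,0,-0.03],0],[0.3,[0,0,-0.02],0],[0.3,[0,0,0],0],[0.3,[0,0,0],0],[0.3,[0,0,0],0],[0.3,[0,0,0],0],[0.3,[0,0,0],0],[0.3,[0,0,0],0]]}}

```text
time_s: 37.5
tool_pos: [0.4187, -0.3104, 0.0497]
ee_rot: [0.655, 0.756, 0.0, 0.001]
contact_force: [0.0, 0.1, -0.7]
grip_width: 0.0557
grasp_force: 0.0
```

Emit:
{"api": "drive_tool", "payload": {"commands": [[0.3,[0,0.001,-0.015],0],[0.3,[0,0,-0.02],0],[0.3,[0,0,-0.01],0],[0.3,[0,0,-0.005],0],[0.3,[0,0,0],0],[0.3,[0,0,0],0],[-1,[0,0,0],0],[-1,[0,0,0],0],[-1,[0,0,0],0],[-1,[0,0,0],0]]}}

```text
time_s: 38.5
tool_pos: [0.419, -0.3099, 0.0124]
ee_rot: [0.655, 0.756, 0.0, 0.001]
contact_force: [1.0, 0.1, 4.2]
grip_width: 0.0368
grasp_force: 40.4
```

Emit:
{"api": "drive_tool", "payload": {"commands": [[-1,[0,0,0],0],[-1,[0,0,0],0],[-1,[0,0,0],0],[-1,[0,0,0],0],[-1,[0,0,0.008],0],[-1,[0,0,0.027],0],[-1,[0,0,0.04],0],[-1,[0,0,0.04],0],[-1,[0,0,0.03],0],[-1,[0,0,0],0]]}}

```text
time_s: 39.5
tool_pos: [0.4201, -0.3108, 0.1236]
ee_rot: [0.655, 0.756, 0.0, 0.003]
contact_force: [0.2, -0.5, -1.6]
grip_width: 0.0368
grasp_force: 40.3
```

Emit:
{"api": "drive_tool", "payload": {"commands": [[-1,[0.029,0.047,0],0],[-1,[0.03,0.047,0],0],[-1,[0.03,0.047,0],0],[-1,[0.03,0.047,0],0],[-1,[0.03,0.047,0],0],[-1,[0.029,0.047,0],0],[-1,[0.029,0.047,0],0],[-1,[0.029,0.047,0],0],[-1,[0,0,0],0],[-1,[0,0,0],0]]}}

```text
time_s: 40.5
tool_pos: [0.5939, -0.0264, 0.1179]
ee_rot: [0.654, 0.756, -0.001, -0.002]
contact_force: [-0.3, -0.4, -1.3]
grip_width: 0.0359
grasp_force: 40.5
```

Emit:
{"api": "drive_tool", "payload": {"commands": [[-1,[0,0,-0.02],0],[-1,[0,0,-0.03],0],[-1,[0,0,-0.03],0],[-1,[0,0,-0.03],0],[-1,[0,0,-0.015],0],[-1,[0,0,0],0],[-1,[0,0,0],0],[-1,[0,0,0],0],[-1,[0,0,0],0],[-1,[0,0,0],0]]}}

```text
time_s: 41.5
tool_pos: [0.5962, -0.0274, 0.0277]
ee_rot: [0.655, 0.756, 0.001, 0.001]
contact_force: [-0.5, -0.5, -2.0]
grip_width: 0.0367
grasp_force: 40.6
```

Emit:
{"api": "drive_tool", "payload": {"commands": [[-1,[0,0,-0.008],0],[-1,[0,0,-0.004],0],[-1,[0,0,-0.002],0],[-1,[0,0,-0.001],0],[-1,[0,0,0],0],[-1,[0,0,-0.001],0],[-1,[0,0,0],0],[-1,[0,0,0],0],[-1,[0,0,0],0],[-1,[0,0,0],0]]}}

```text
time_s: 42.5
tool_pos: [0.5953, -0.0274, 0.0146]
ee_rot: [0.655, 0.756, 0.0, 0.0]
contact_force: [-0.9, -0.4, -1.5]
grip_width: 0.0364
grasp_force: 40.6
```

Emit:
{"api": "drive_tool", "payload": {"commands": [[-1,[0,0,-0.0005],0],[-1,[0,0,0],0],[-1,[0,0,-0.0005],0],[-1,[0,0,0],0],[-1,[0,0,0],0],[-1,[0,0,0],0],[-1,[0,0,0],0],[-1,[0,0,0],0],[-1,[0,0,0],0],[-1,[0,0,0],0]]}}

```text
time_s: 43.5
tool_pos: [0.5954, -0.0274, 0.0143]
ee_rot: [0.655, 0.756, 0.0, 0.0]
contact_force: [-3.2, 0.9, 6.0]
grip_width: 0.0366
grasp_force: 41.2
```

Emit:
{"api": "drive_tool", "payload": {"commands": [[0.0,[0,0,0],0],[0.06,[0,0,0],0],[0.1,[0,0,0],0],[0.1,[0,0,0],0],[0.1,[0,0,0.01],0],[0.1,[0,0,0.03],0],[0.1,[0,0,0.04],0],[0.1,[0,0,0.05],0],[0.1,[0,0,0.05],0],[0.1,[0,0,0.05],0]]}}

```text
time_s: 44.5
tool_pos: [0.5951, -0.0273, 0.1883]
ee_rot: [0.655, 0.756, 0.0, 0.0]
contact_force: [1.0, 0.3, -0.3]
grip_width: 0.0466
grasp_force: 0.0
```

Emit:
{"api": "drive_tool", "payload": {"commands": [[0.1,[-0.03,-0.04,0],0],[0.1,[-0.03,-0.05,0],0],[0.1,[-0.03,-0.05,0],0],[0.1,[-0.03,-0.05,0],0],[0.1,[-0.02,-0.05,0],0],[0.1,[-0.01,-0.02,0],0],[0.1,[0,0,0],0],[0.1,[0,0,0],0],[0.1,[0,0,0],0],[0.1,[0,0,0],0]]}}

```text
time_s: 45.5
tool_pos: [0.4833, -0.2214, 0.1863]
ee_rot: [0.655, 0.756, 0.0, -0.0]
contact_force: [0.3, -0.1, 0.4]
grip_width: 0.0471
grasp_force: 0.0
```

Run:
```python
from h import *
s=bot.state(); print(s["time_s"],s["tool_pos"],s["contact_force"])
c=bot.capture("top"); P=cloud(c,pose(c))
for n,u,v in [("adap",495,211),("jar",241,196),("wr",355,175)]: print(n,P[v,u].round(4))
m=(abs(P[...,0]-.5954)<.012)&(abs(P[...,1]+.0274)<.012); q=P[m]; print("term z",np.nanmax(q[:,2]))
im=c["image"]; a=cv2.resize(im[150:305,205:535],None,fx=2.4,fy=2.4,interpolation=3); cv2.imwrite("pics/fin.png",a)
```

```text
45.5 [ 0.48325354 -0.22135843  0.18634808] [ 0.34774954 -0.05046652  0.41327676]
adap [ 0.4834 -0.1855  0.3913]
jar [0.6052 0.2738 0.0438]
wr [0.6598 0.0103 0.0098]
term z 0.051242464835412616
```

View pics/fin.png

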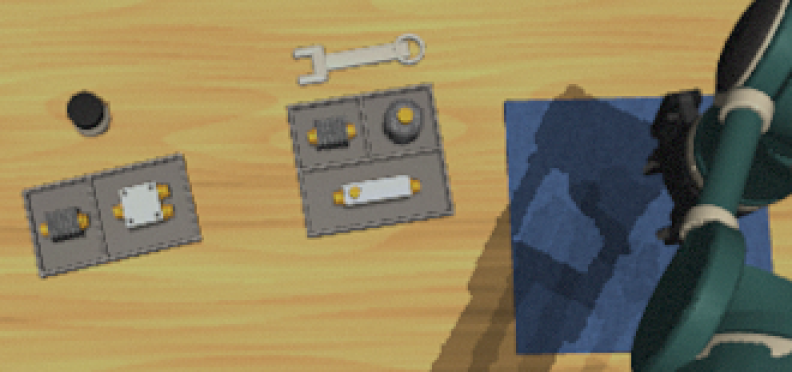

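The picture shows every part in its bay: attenuator (65,223), splitter (142,205), attenuator (330,133), termination (403,120) and coupler (376,189). The jar and wrench are unmoved. I'll check the adapter with the wrist camera and then hand in.

Run:
```python
from h import *
c0,s0=pickle.load(open("w1.pkl","rb")); P0=cloud(c0,pose(c0,s0))
s=bot.state(); c=bot.capture("wrist"); P=cloud(c,pose(c,s))
for Q in(P0,P): print(toprect(Q,.566,-.308,.03,.0045,.045))
print(bot.job_done())
```

```text
(993, array([ 571.1, -305.9,   40. ,   55. ,   -2.6]), np.float64(0.0085))
(68, array([ 567.6, -308.5,   39.7,   50.6,    8. ]), np.float64(0.0068))
the job is handed in; nothing more can be done
None
```

Both kits are made up and the job is handed in at about 46 s. The splitter, coupler and both attenuators measured centred and at the right height. The termination was confirmed by picture only. The jar and wrench have not moved. I never went near the adapter, but my last check had too few depth points to prove it is undisturbed.

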